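# Lock the part in the clamp fixture with the loose crank

### The job

Lock the turned part into the clamp fixture so that it can be scanned: set the loose crank fully home on the clamp's square spindle and let go of it, then take the crank by its revolving grip and swing it clockwise (seen from above) until the spindle clicks over into its locked detent. Then lift the crank off and stand it back level on its hub in the tool tray, leaving the part gripped in the clamp; do not drop the crank or knock the part over.

Things in the scene. Friction and masses are not known exactly. Their poses are not given: they have to be found in the camera images.
- fixture: clamp fixture fixed to the table, aluminium base 104 x 226 x 14 mm. Origin on the table plane; its +y runs from the spindle (x = 0, y = -50 mm) to the part's nest (x = 0, y = +45 mm) and the dark vee block. A block with a spring ball plunger (the detent) stands at y = -110 mm. Only the spindle's square is higher than 48 mm above the table
- clamp_spindle (a joint): turn of the vertical clamp spindle, rad; grows clockwise from above. Starts open, 0 to 0.5; turns freely (0.06 N m) to about 1.9, then takes about 0.55 N m to pass the detent at 2.2, where it clicks, snaps on by itself to about 2.5 and stays locked between 2.45 and the hard stop at 2.7. It pushes the jaw 3.2 mm per rad toward the part
- spindle_seat (a point): on the spindle axis, on top of its 48 mm disc, 44 mm above the table, where the crank hub's underside rests; turns with the spindle. From here the steel square rises: 18 x 18 mm, sides along this point's own x and y, 20 mm high, the top 8 mm tapering to 8 x 8 mm. The crank has 0.1 rad of play on it each way, and leads the spindle by up to 0.4 rad at the detent
- clamp_jaw: the clamp's moving steel jaw with its sprung pressure pad, 84 x 19 x 26 mm, between spindle and part; slides along the fixture's y on two rods, driven by the spindle; at the locked position the pad's spring presses on the part with about 20 N. Its origin is the fixture's origin when the spindle is at 0
- crank: loose steel crank, 0.27 kg, standing on its hub in the tray. Origin at the centre of the hub's underside, z up. Hub 38 x 38 x 26 mm with a square hole below, 20 x 20 mm, 22 mm deep, sides along x and y. On it a flat-sided boss to lift it by: 30 mm along x, 22 mm along y, z = 26 to 52 mm. Arm 16 mm wide along +x, z = 14 to 24 mm, to the upright grip at x = 75 mm
- crank_boss (a point): on the crank's axis, 50 mm above the hub's underside and 2 mm below the top of the boss; turns with the crank (x along the arm)
- crank_grip (a point): on the axis of the crank's upright revolving grip, 75 mm along the arm and 76 mm above the hub's underside. The grip is a black sleeve 20 mm thick that spins freely about its upright axis, from z = 29 to 86 mm, so the fingers need not turn with the crank
- turned_part: loose off-white turned knob, 41 mm across, 30 mm high, standing on the fixture's base plate between jaw and vee. Origin at the centre of its underside
- nest (a point): where the part's underside centre lies when it is home against the vee; on the base plate, 14 mm above the table
- tray: shallow grey tool tray fixed on the table, 140 x 230 mm, walls 4 mm thick and 22 mm high, black rubber floor 6 mm above the table. Origin under its centre on the table plane. Its other half holds a sanding block
- sanding_block: bystander in the tray: dark sanding block 46 x 100 x 26 mm, origin at the centre of its underside

How it is judged:
By the outcome, as a careful person would: the job done as asked, in the order asked, and still so for the second after the job is handed in, with the robot touching nothing.
It also fails if it takes over 72 s, if anything falls off the work surface, if the arm or the gripper's body presses on something with over 40 N, if the wrist force passes 120 N, or if a joint passes its speed limit or range.

### The arm

A 6-joint arm with a two-finger parallel gripper is mounted at the origin on a cart in front of the work surface, level with it; the furniture and walls round the work are solid. World frame = base frame: x ahead of the robot, y to its left, z up, the work surface at z = 0. Lengths are in m, angles in rad, forces in N, time in s.
With the tool pointing down it reaches from about 0.3 to 0.775 m from the base axis. Payload 14.6 kg.
Tool frame: the origin (TCP) lies between the finger pads; the fingertips stand ctrl.tip_extent ahead of it and the grasp point (between the pads) lies 3 mm ahead of it (ctrl.tip_extent is the distance from the TCP to the fingertips, in m); z points along the fingers, y is the line along which they close (so a half turn about z gives the same grasp; the last joint's range is limited). The gripper opens to 94 mm and grips with 3 to 60 N. Pads are 16 mm wide; open, the fingers measure 119 mm over their backs; the gripper's body (75 mm by 177 mm) begins 78 mm behind the grasp point.
Start: joints at [-1.282, 0.3, 1.521, -0, 1.321, -0.067], TCP at [0.192, -0.516, 0.227] pointing down, gripper open.
Joint ranges: [-3.03, 3.03], [-0.79, 2.21], [0.23, 2.52], [-1.04, 4.18], [0, 3.07], [-2.55, 2.55]. Speed limits (rad/s): [2.22, 2.22, 2.57, 3.14, 3.14, 3.14].

### API

Orientations are given as [roll, pitch, yaw] about the fixed x, y, z axes, in that order (R = Rz(yaw) Ry(pitch) Rx(roll)).
In Python, from station import ctrl, camrig gives the robot as it stands (ctrl), with the cameras (camrig).
- The arm moves only by the shell command python3 shift.py 'ROWS' [OPENING] [FORCE]. ROWS is a JSON list of rows, 1 to 10 of them, each of 6 numbers: dx, dy, dz in m, then a rotation vector rx, ry, rz in rad; each row shifts and turns the commanded pose from where the row before left it, along the tool's axes as they then stand; what a row does not reach is not made up. A row lasts 1/10 s, in which the tool goes at most 0.05 m and 0.15 rad, less where a joint would pass 70% of its speed; a pose out of reach is approached as far as the arm can. OPENING is the finger opening in m, set as the command begins (- or left out keeps the last). The fingers move at their own pace and stop on an object; FORCE is the grip in N (left out, the last holds). Time passes only in rows, so rows that do not move let the fingers close. It prints the time, the measured TCP pose, the force, the opening and the grip force at its end. Input that does not fit is refused with a message, and nothing moves.
- ctrl.get_obs(): the state, without advancing time (a new reading comes with each control period).
- camrig.camera(name): name is "scene" or "side" or "wrist"; returns a dict with "pixels" (420x560x3 uint8, blue, green, red), "fx", "fy", "cx", "cy" (pixels), "extrinsics" (4x4, takes a point from camera to world coordinates). Camera axes: x right, y up, looking along -z (the intrinsics and any distortion apply to the point x, -y, -z); pixel columns grow to the right and rows downward; lengths in m; the calibration is good to about 2 mm. A picture is of the moment at which its call begins. There is no depth.
- ctrl.hand_in(): hands the job in; it is judged then, once.
The state is a dict: "time_s": time; "qpos": joint angles; "joint_vel": joint speeds; "tau": joint torques, N m; "ee_pos": TCP position; "eef_rot": TCP orientation; "force": force on the tool from outside, world axes, zero at the start; "moment": the same for the moment, N m; "grip_width": finger opening in m; "grip_force": force on a finger pad.
Only numpy, scipy, OpenCV 4.12 (cv2) and the standard library are available. Lean on these libraries where they do the work, as an engineer would, in place of code of your own. Each camera call takes 0.05 s, during which the arm holds its last target. There are 200 camera calls.

## Working session

There is one attempt and no reset: what is moved stays moved. The work goes in short steps, Python scripts to look and compute and a shell command to move; the robot and the scene stay as the last step left them, time stands still between calls to the robot, and variables do not carry over. Pictures are saved under pics/ and viewed, at most 10 in all, crops included, and the job is handed in when it is done.

```bash
ls; mkdir -p pics
python3 - <<'E'
from station import ctrl, camrig
import cv2,numpy as np
print(ctrl.tip_extent,ctrl.get_obs())
for n in("scene","side","wrist"):
    c=camrig.camera(n); cv2.imwrite(f"pics/{n}0.png",c["pixels"]); np.savez(f"pics/{n}0.npz",**c)
    print(n,{k:np.round(v,4) for k,v in c.items() if k!="pixels"})
a=[cv2.imread(f"pics/{n}0.png") for n in("scene","side")]
E
```

```text
pics
shift.py
station.py
0.022 {'time_s': 0.0, 'qpos': array([-1.28159114e+00,  3.00467307e-01,  1.52160457e+00,  1.05532923e-05,
        1.32071415e+00, -6.65875065e-02]), 'joint_vel': array([ 0.00124633, -0.00084239,  0.00015389,  0.00030557, -0.00121631,
        0.00100437]), 'tau': array([ 1.71175066e-04, -5.31809986e+01, -3.52742887e+01,  7.08244415e-02,
        2.43518804e-02, -6.75940259e-05]), 'ee_pos': array([ 0.19151793, -0.51531103,  0.22687847]), 'eef_rot': array([-3.14040261e+00, -8.96037995e-05,  3.55790022e-01]), 'force': array([-0.94612704,  0.44448283,  0.45162636]), 'moment': array([-0.00185625, -0.00411477,  0.01785887]), 'grip_force': 0.0, 'grip_width': 0.09428893843588282}
scene {'fx': np.float64(444.5583), 'fy': np.float64(444.5583), 'cx': np.float64(274.1975), 'cy': np.float64(213.6281), 'extrinsics': array([[-0.9041,  0.2819, -0.3213,  0.2222],
       [-0.4272, -0.5718,  0.7004,  0.6477],
       [ 0.0138,  0.7704,  0.6374,  0.7253],
       [ 0.    ,  0.    ,  0.    ,  1.    ]])}
side {'fx': np.float64(499.1307), 'fy': np.float64(499.1307), 'cx': np.float64(272.074), 'cy': np.float64(211.2848), 'extrinsics': array([[-0.9619,  0.1706, -0.2136,  0.3671],
       [-0.2728, -0.6486,  0.7106,  0.6047],
       [-0.0173,  0.7418,  0.6704,  0.7273],
       [ 0.    ,  0.    ,  0.    ,  1.    ]])}
wrist {'fx': np.float64(359.5696), 'fy': np.float64(359.5696), 'cx': np.float64(274.8271), 'cy': np.float64(209.8133), 'extrinsics': array([[ 3.490e-01,  9.055e-01,  2.412e-01,  2.623e-01],
       [-9.371e-01,  3.373e-01,  8.960e-02, -4.893e-01],
       [-2.000e-04, -2.573e-01,  9.663e-01,  3.842e-01],
       [ 0.000e+00,  0.000e+00,  0.000e+00,  1.000e+00]])}
```

View pics/scene0.png

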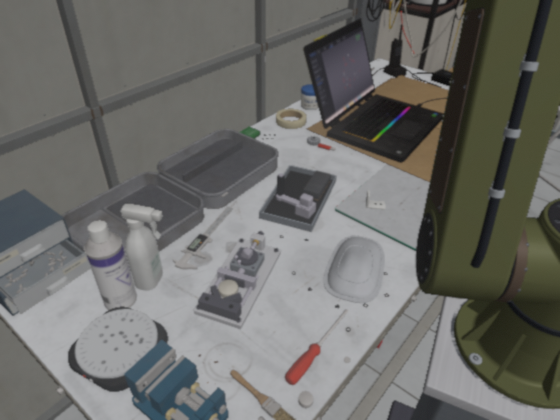

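View pics/side0.png

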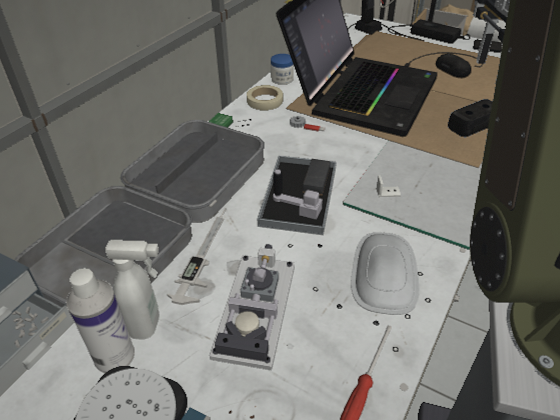

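The side view shows the fixture around (254,310), with its nest and part at (246,322), spindle disc at (263,280) and plunger at (266,255). The tray is around (298,195), with the crank hub near (312,203) and its grip near (278,180). I'll locate these roughly and then go there with the wrist camera.

```bash
cat > h.py <<'E'
import numpy as np,cv2
from scipy.spatial.transform import Rotation as R
def load(f): return dict(np.load(f))
def ray(c,uv):
    E=c["extrinsics"]; d=np.array([(uv[0]-c["cx"])/c["fx"],-(uv[1]-c["cy"])/c["fy"],-1.])
    return E[:3,3],E[:3,:3]@d
def onz(c,uv,z):
    o,d=ray(c,uv); return o+d*(z-o[2])/d[2]
def proj(c,p):
    E=c["extrinsics"]; q=E[:3,:3].T@(np.asarray(p)-E[:3,3]); return np.array([c["cx"]-c["fx"]*q[0]/q[2],c["cy"]+c["fy"]*q[1]/q[2]])
def snap(n,tag,):
    from station import ctrl, camrig
    c=camrig.camera(n); np.savez(f"pics/{n}{tag}.npz",**c); cv2.imwrite(f"pics/{n}{tag}.png",c["pixels"]); return c
def delta(goal,yaw):
    "shift in tool axes from measured pose to goal TCP, tool pointing down with yaw"
    from station import ctrl, camrig
    o=ctrl.get_obs(); Rm=R.from_euler("xyz",o["eef_rot"]); G=R.from_euler("xyz",[np.pi,0,yaw])
    print("t",o["time_s"],"pos",np.round(o["ee_pos"],4),"rot",np.round(o["eef_rot"],4),"F",np.round(o["force"],1),"M",np.round(o["moment"],2),"w",round(o["grip_width"],4),"gf",round(o["grip_force"],1))
    print("d tool",np.round(Rm.inv().apply(np.array(goal)-o["ee_pos"]),4),"rv",np.round((Rm.inv()*G).as_rotvec(),4))
E
python3 - <<'E'
from h import *
c=load("pics/side0.npz")
for n,uv,z in [("spindle",(263,275),.05),("part",(246,322),.044),("plunger",(266,255),.04),("fix corners",(250,255),.014),("",(295,263),.014),("",(266,364),.014),("",(213,357),.014),("hub",(312,203),.04),("boss",(312,193),.058),("gripTop",(278,172),.09),("tray",(283,157),.022),("",(336,162),.022),("",(326,230),.02),("",(260,222),.02)]:
    print(n,onz(c,uv,z).round(3))
E
```

```text
spindle [0.552 0.053 0.05 ]
part [0.552 0.152 0.044]
plunger [ 0.564 -0.003  0.04 ]
fix corners [ 0.601 -0.018  0.014]
 [ 0.512 -0.021  0.014]
 [0.505 0.2   0.014]
 [0.591 0.211 0.014]
hub [ 0.512 -0.17   0.04 ]
boss [ 0.515 -0.18   0.058]
gripTop [ 0.591 -0.192  0.09 ]
tray [ 0.619 -0.336  0.022]
 [ 0.493 -0.348  0.022]
 [ 0.471 -0.118  0.02 ]
 [ 0.608 -0.107  0.02 ]
```

Run:
```python
import cv2
a=cv2.imread("pics/side0.png"); s=cv2.imread("pics/scene0.png")
x=cv2.resize(a[145:240,245:345],(0,0),fx=4,fy=4,interpolation=3);y=cv2.resize(a[235:370,200:300],(0,0),fx=4,fy=4,interpolation=3)
import numpy as np
o=np.zeros((540,800,3),np.uint8); o[:380,:400]=x; o[:,400:]=y; cv2.imwrite("pics/crop1.png",o)
```

```text
(no output)
```

View pics/crop1.png

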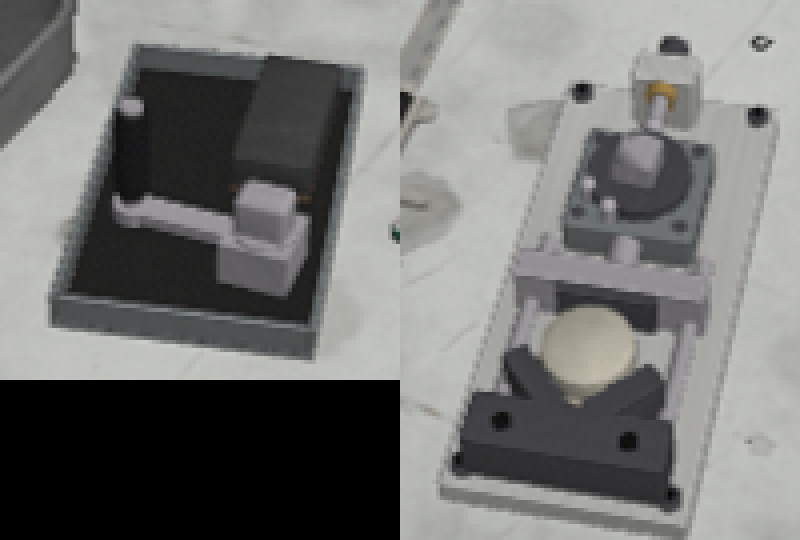

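The enlarged view shows the crank arm pointing away from the robot (grip top at crop (130,105), boss at (265,210)). The sanding block is in the far half of the tray. On the fixture, the square is at crop (637,160), with the part standing in front of the vee. I'll move the wrist camera above the tray.

Run:
```python
from h import *
delta([.47,-.17,.25],-0.1)
```

```text
t 0.15 pos [ 0.1915 -0.5154  0.227 ] rot [-3.1407 -0.      0.3559] F [-0.5 -0.1 -0. ] M [0.01 0.03 0.04] w 0.0941 gf 0.0
d tool [ 0.3814 -0.2268 -0.0228] rv [-8.000e-04  2.000e-04  4.559e-01]
```

```bash
python3 shift.py '[[0.038,-0.0227,-0.0023,0,0,0],[0.038,-0.0227,-0.0023,0,0,0],[0.038,-0.0227,-0.0023,0,0,0],[0.038,-0.0227,-0.0023,0,0,0],[0.038,-0.0227,-0.0023,0,0,0],[0.038,-0.0227,-0.0023,0,0,0],[0.038,-0.0227,-0.0023,0,0,0],[0.038,-0.0227,-0.0023,0,0,0],[0.038,-0.0227,-0.0023,0,0,0],[0.038,-0.0227,-0.0023,0,0,0]]' 0.06 && python3 shift.py '[[0,0,0,0,0,0.114],[0,0,0,0,0,0.114],[0,0,0,0,0,0.114],[0,0,0,0,0,0.114],[0,0,0,0,0,0],[0,0,0,0,0,0]]'
python3 - <<'E'
from h import *
snap("wrist","1"); delta([.47,-.17,.25],-0.1)
E
```

```text
time_s: 1.15
ee_pos: [0.4695, -0.1687, 0.2505]
eef_rot: [3.142, 0.0, 0.356]
force: [-0.8, -0.4, -0.4]
grip_width: 0.06
grip_force: 0.0
time_s: 1.75
ee_pos: [0.4687, -0.1704, 0.2503]
eef_rot: [-3.141, 0.0, -0.097]
force: [0.5, -0.9, -0.5]
grip_width: 0.06
grip_force: 0.0
t 1.8 pos [ 0.4687 -0.1704  0.2504] rot [-3.1415e+00  1.0000e-04 -9.7100e-02] F [ 1.1  0.5 -0.4] M [0.05 0.03 0.04] w 0.0598 gf 0.0
d tool [ 0.0013 -0.0005  0.0004] rv [-0.0001  0.0001  0.0029]
```

View pics/wrist1.png

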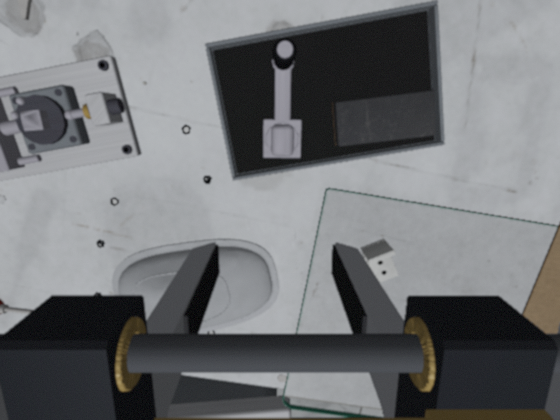

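Run:
```python
from h import *
a=cv2.imread("pics/wrist1.png")
o=np.zeros((560,800,3),np.uint8)
x=cv2.resize(a[25:165,250:316],(0,0),fx=4,fy=4,interpolation=3); y=cv2.resize(a[50:180,0:130],(0,0),fx=4,fy=4,interpolation=3)
o[:560,:264]=x; o[:520,270:790]=y; cv2.imwrite("pics/crop2.png",o)
```

```text
(no output)
```

View pics/crop2.png

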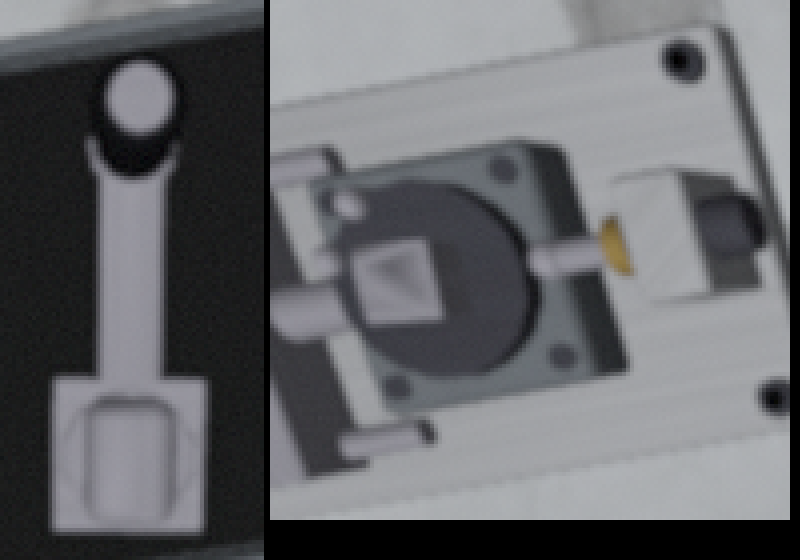

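The crop shows the hub top as a square around image (282.5,139), nearly axis-aligned, and the grip-top disc at (285,49). The spindle square is at about (17.5+..., 120), seen obliquely. I'll measure the crank numerically and then look from above the spindle.

Run:
```python
from h import *
c=load("pics/wrist1.npz"); a=cv2.cvtColor(c["pixels"],6).astype(np.uint8)
m=np.zeros_like(a); m[30:163,255:312]=255
t=((a>95)&(m>0)).astype(np.uint8)
# hub: rows 120..158
hub=t.copy(); hub[:121]=0
cn=max(cv2.findContours(hub,0,1)[0],key=cv2.contourArea); print("hub",cv2.minAreaRect(cn),cv2.boundingRect(cn))
up=t.copy(); up[63:]=0
for k in cv2.findContours(up,0,1)[0]:
    if cv2.contourArea(k)>60: print("grip",cv2.minEnclosingCircle(k),cv2.contourArea(k))
pts=[]
for r in range(72,116,4):
    xs=np.where(t[r])[0]; pts.append(((xs.min()+xs.max())/2,r))
A=onz(c,pts[0],.03);B=onz(c,pts[-1],.03); print("arm yaw",np.arctan2(*(A-B)[1::-1]),pts[0],pts[-1])
hc=cv2.minAreaRect(cn)[0]
print("hub centre",onz(c,hc,.032),"boss c",onz(c,(282.5,140),.058),"grip",onz(c,(285,49.2),.092))
for nm,uv,z in [("tray",(209,44),.022),("",(436,4),.022),("",(441,143),.022),("",(236,178),.022),("fix",(117,57),.014),("",(139,156),.014),("spindle",(35,120),.056),("block",(335,100),.032),("",(333,146),.032)]: print(nm,onz(c,uv,z).round(4))
```

```text
hub ((282.0, 139.0), (36.0, 38.0), 90.0) (263, 121, 39, 37)
grip ((284.5, 49.0), 8.381627082824707) 198.0
grip ((275.0, 33.5), 20.304039001464844) 129.5
arm yaw -0.10393795562145057 (np.float64(282.5), 72) (np.float64(282.0), 112)
hub centre [ 0.51845157 -0.18266134  0.032     ] boss c [ 0.51922211 -0.18268797  0.058     ] grip [ 0.5936289  -0.19075607  0.092     ]
tray [ 0.6166 -0.1194  0.022 ]
 [ 0.6309 -0.3421  0.022 ]
 [ 0.4975 -0.3498  0.022 ]
 [ 0.4812 -0.1294  0.022 ]
fix [ 0.615  -0.0233  0.014 ]
 [ 0.5141 -0.0263  0.014 ]
spindle [0.5602 0.0492 0.056 ]
block [ 0.5515 -0.2389  0.032 ]
 [ 0.5063 -0.2344  0.032 ]
```

```bash
python3 shift.py '[[-0.003,-0.044,0,0,0,0],[-0.003,-0.044,0,0,0,0],[-0.003,-0.044,0,0,0,0],[-0.003,-0.044,0,0,0,0],[-0.003,-0.044,0,0,0,0],[0,0,0,0,0,0],[0,0,0,0,0,0]]'
python3 - <<'E'
from h import *
snap("wrist","2"); delta([.47,-.17,.25],-0.1)
a=cv2.imread("pics/wrist2.png"); cv2.imwrite("pics/crop3.png",cv2.resize(a[0:240,160:440],(0,0),fx=2.5,fy=2.5,interpolation=3))
E
```

```text
time_s: 2.5
ee_pos: [0.4757, 0.0504, 0.2504]
eef_rot: [3.141, 0.0, -0.097]
force: [-0.7, 0.3, -0.1]
grip_width: 0.0602
grip_force: 0.0
t 2.55 pos [0.4758 0.0496 0.2504] rot [ 3.1414e+00  1.0000e-04 -9.8500e-02] F [0.3 1.  0.5] M [ 0.03 -0.01  0.02] w 0.0601 gf 0.0
d tool [0.0158 0.2191 0.0005] rv [0.0002 0.0001 0.0015]
```

View pics/crop3.png

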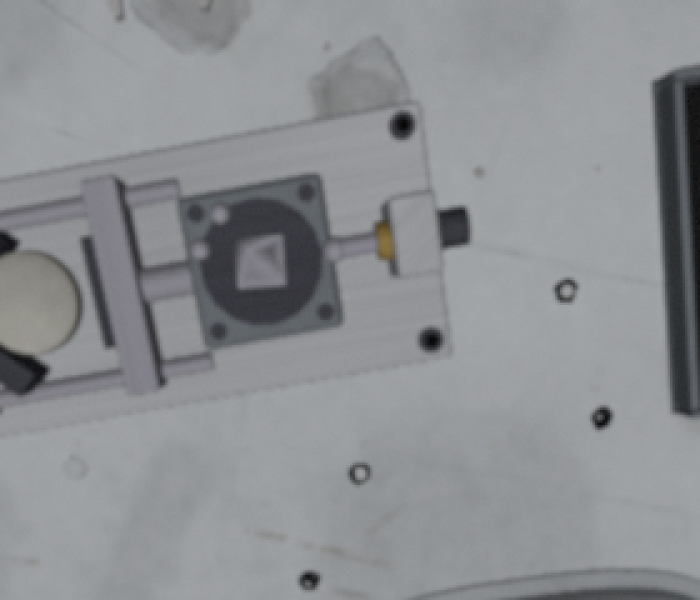

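The crop shows the spindle square centred at crop (262,262), concentric with its dark disc. It is turned slightly counter-clockwise in the picture, less than the base plate is. The plate's right edge runs from (420,103) to (450,352) and the part is at (35,300).

Run:
```python
from h import *
c=load("pics/wrist2.npz"); g=cv2.cvtColor(c["pixels"],6)
# square: bright blob inside dark disc
roi=np.zeros_like(g); cv2.circle(roi,(265,105),17,255,-1)
t=((g>105)&(roi>0)).astype(np.uint8); cn=max(cv2.findContours(t,0,1)[0],key=cv2.contourArea)
r=cv2.minAreaRect(cn); print("sq",r,cv2.contourArea(cn))
b=cv2.boxPoints(r); P=np.array([onz(c,p,.055) for p in b])
for i in range(4):
    d=P[(i+1)%4]-P[i]; print("edge yaw mod90",np.round(np.arctan2(d[1],d[0])%(np.pi/2),3),np.round(np.linalg.norm(d),4))
print("centre",onz(c,r[0],.054).round(4))
roi[:]=0; cv2.circle(roi,(265,105),29,255,-1)
d=((g<85)&(roi>0)).astype(np.uint8); cn=max(cv2.findContours(d,0,1)[0],key=cv2.contourArea)
e=cv2.fitEllipse(cv2.convexHull(cn)); print("disc",e,onz(c,e[0],.044).round(4))
A,B=onz(c,(160+420/2.5,103/2.5),.014),onz(c,(160+450/2.5,352/2.5),.014); d=A-B; print("fix yaw",np.arctan2(d[1],d[0]),np.linalg.norm(d),"mid",(A+B)/2)
ph=np.arctan2(d[1],d[0]); y=np.array([-np.sin(ph),np.cos(ph)]); print("spindle from plate",((A+B)/2)[:2]+y*.063)
p=onz(c,(160+35/2.5,300/2.5),.044); print("part",p.round(4))
delta([.518,-.183,.15],-.10)
```

```text
sq ((264.0, 104.0), (20.0, 18.0), 90.0) 292.5
edge yaw mod90 1.475 0.0168
edge yaw mod90 1.474 0.0181
edge yaw mod90 1.475 0.0171
edge yaw mod90 1.461 0.0181
centre [0.561  0.0524 0.054 ]
disc ((264.08447265625, 104.11204528808594), (49.00900650024414, 51.15864181518555), 171.9185028076172) [0.5612 0.0526 0.044 ]
fix yaw 0.07160560936619423 0.10016819191060763 mid [ 0.56640705 -0.02061621  0.014     ]
spindle from plate [0.56189975 0.04222235]
part [0.5547 0.1421 0.044 ]
t 2.55 pos [0.4758 0.0496 0.2504] rot [ 3.1414e+00  1.0000e-04 -9.8500e-02] F [0.3 1.  0.5] M [ 0.03 -0.01  0.02] w 0.0601 gf 0.0
d tool [0.0649 0.2273 0.1005] rv [0.0002 0.0001 0.0015]
```

```bash
python3 shift.py '[[0.0131,0.0454,0.01,0,0,0],[0.0131,0.0454,0.01,0,0,0],[0.0131,0.0454,0.01,0,0,0],[0.0131,0.0454,0.01,0,0,0],[0.0131,0.0454,0.02,0,0,0],[0,0,0.03,0,0,0],[0,0,0.02,0,0,-0.0],[0,0,0,0,0,0.006],[0,0,0,0,0,0],[0,0,0,0,0,0]]' 0.045
python3 - <<'E'
from h import *
c=load("pics/wrist2.npz"); g=cv2.cvtColor(c["pixels"],6)[85:125,245:285]
u=cv2.resize(g,(0,0),fx=8,fy=8,interpolation=cv2.INTER_CUBIC)
for th in(95,105,115,125):
    roi=np.zeros_like(u); cv2.circle(roi,(160,160),140,255,-1)
    t=((u>th)&(roi>0)).astype(np.uint8); cn=max(cv2.findContours(t,0,1)[0],key=cv2.contourArea); print(th,cv2.minAreaRect(cn))
delta([.5187,-.1827,.058],-.105)
E
```

```text
time_s: 3.55
ee_pos: [0.5184, -0.1818, 0.1425]
eef_rot: [3.141, -0.002, -0.106]
force: [0.3, 0.2, -0.1]
grip_width: 0.0453
grip_force: 0.0
95 ((151.98983764648438, 157.60983276367188), (165.3632354736328, 157.51124572753906), 85.84036254882812)
105 ((152.52337646484375, 158.07101440429688), (160.2313232421875, 151.6902618408203), 85.84036254882812)
115 ((151.31353759765625, 158.14671325683594), (155.31617736816406, 145.07766723632812), 85.80233001708984)
125 ((152.44406127929688, 165.74490356445312), (131.78709411621094, 135.44375610351562), 85.76361083984375)
t 3.55 pos [ 0.5184 -0.1818  0.1425] rot [ 3.1409e+00 -2.0000e-03 -1.0630e-01] F [ 0.3  0.2 -0.1] M [ 0.01  0.02 -0.02] w 0.0453 gf 0.0
d tool [0.0002 0.0008 0.0845] rv [ 0.0007 -0.002  -0.0013]
```

```bash
python3 shift.py '[[0,0.0008,0.03,0,0,0],[0,0,0.03,0,0,0],[0,0,0.0145,0,0,0],[0,0,0.01,0,0,0],[0,0,0,0,0,0],[0,0,0,0,0,0]]' && python3 shift.py '[[0,0,0,0,0,0],[0,0,0,0,0,0],[0,0,0,0,0,0],[0,0,0,0,0,0],[0,0,0,0,0,0],[0,0,0,0,0,0]]' 0.0 45
python3 - <<'E'
from h import *
delta([.5187,-.1827,.058],-.105)
E
```

```text
time_s: 4.15
ee_pos: [0.5185, -0.1822, 0.0576]
eef_rot: [3.141, -0.001, -0.106]
force: [-0.0, 0.4, 0.5]
grip_width: 0.0449
grip_force: 0.0
time_s: 4.75
ee_pos: [0.5181, -0.1821, 0.0569]
eef_rot: [3.141, -0.001, -0.106]
force: [-1.1, -0.2, 5.9]
grip_width: 0.0215
grip_force: 45.0
t 4.75 pos [ 0.5181 -0.1821  0.0569] rot [ 3.1414e+00 -6.0000e-04 -1.0620e-01] F [-1.1 -0.2  5.9] M [ 0.11  0.22 -0.02] w 0.0215 gf 45.0
d tool [ 0.0006  0.0005 -0.0011] rv [ 0.0002 -0.0006 -0.0012]
```

```bash
python3 shift.py '[[0,0,-0.01,0,0,0],[0,0,-0.02,0,0,0],[0,0,-0.03,0,0,0],[0,0,-0.03,0,0,0],[0,0,-0.014,0,0,-0.081],[0,0,0,0,0,0],[0,0,0,0,0,0]]'
python3 - <<'E'
from h import *
delta([.5606,.0532,.16],-.025)
E
```

```text
time_s: 5.45
ee_pos: [0.5176, -0.1819, 0.1599]
eef_rot: [-3.141, 0.001, -0.027]
force: [-0.3, -0.4, -2.7]
grip_width: 0.0218
grip_force: 45.0
t 5.45 pos [ 0.5176 -0.1819  0.1599] rot [-3.1413e+00  7.0000e-04 -2.7200e-02] F [-0.3 -0.4 -2.7] M [ 0.05  0.02 -0.  ] w 0.0218 gf 45.0
d tool [ 3.660e-02 -2.361e-01 -1.000e-04] rv [-0.0003  0.0007 -0.0022]
```

```bash
python3 shift.py '[[0.003,-0.018,0,0,0,0],[0.0055,-0.035,0,0,0,0],[0.0055,-0.035,0,0,0,0],[0.0055,-0.035,0,0,0,0],[0.0055,-0.035,0,0,0,0],[0.0055,-0.035,0,0,0,0],[0.004,-0.028,0,0,0,0],[0.0021,-0.015,0,0,0,0],[0,0,0,0,0,0],[0,0,0,0,0,0]]'
python3 - <<'E'
from h import *
delta([.5606,.0532,.16],-.025)
c=snap("side","3"); a=c["pixels"]; p=proj(c,[.561,.053,.09]).astype(int); print(p)
s=snap("scene","3"); q=proj(s,[.561,.053,.09]).astype(int); print(q)
f=lambda a,p: cv2.resize(a[p[1]-60:p[1]+60,p[0]-48:p[0]+48],(0,0),fx=4,fy=4,interpolation=3)
cv2.imwrite("pics/crop4.png",np.hstack([f(a,p),f(s["pixels"],q)]))
E
```

```text
time_s: 6.45
ee_pos: [0.5602, 0.0523, 0.1597]
eef_rot: [3.141, 0.001, -0.026]
force: [0.8, -0.0, -2.5]
grip_width: 0.0218
grip_force: 45.0
t 6.45 pos [0.5602 0.0523 0.1597] rot [ 3.1413e+00  1.3000e-03 -2.5800e-02] F [ 0.8 -0.  -2.5] M [ 0.06  0.08 -0.03] w 0.0218 gf 45.0
d tool [ 0.0004 -0.0009 -0.0003] rv [ 0.0003  0.0013 -0.0008]
[257 258]
[245 239]
```

View pics/crop4.png

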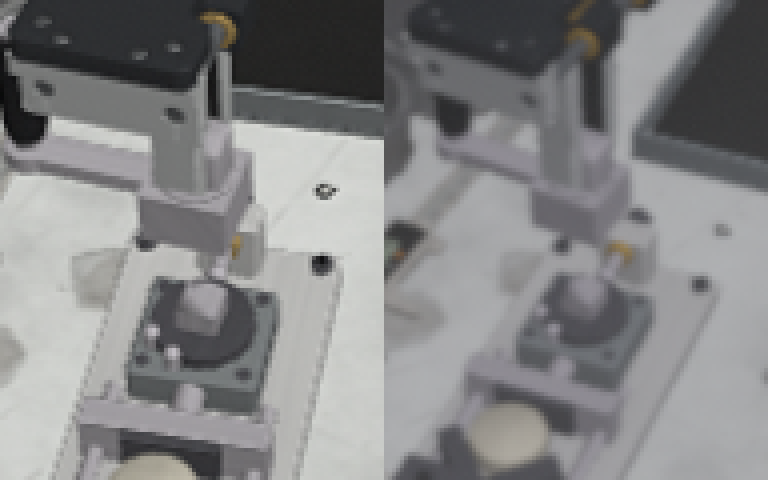

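The picture shows the crank held level, with the hub directly above the square at left-crop (205,300) and right-crop (585,295). I'll lower it.

```bash
python3 shift.py '[[0.0004,-0.0009,0.02,0,0,0],[0,0,0.02,0,0,0],[0,0,0.005,0,0,0],[0,0,0.004,0,0,0],[0,0,0.004,0,0,0],[0,0,0,0,0,0]]'
python3 shift.py '[[0,0,0.003,0,0,0],[0,0,0.003,0,0,0],[0,0,0.002,0,0,0],[0,0,0,0,0,0]]'
python3 - <<'E'
from h import *
delta([.5606,.0532,.095],-.025)
E
```

```text
time_s: 7.15
ee_pos: [0.561, 0.0537, 0.1076]
eef_rot: [-3.142, -0.0, -0.026]
force: [-0.3, 0.2, -2.5]
grip_width: 0.0215
grip_force: 45.0
time_s: 7.55
ee_pos: [0.5608, 0.0539, 0.0992]
eef_rot: [-3.142, 0.0, -0.025]
force: [-0.4, -0.9, -2.9]
grip_width: 0.0221
grip_force: 45.0
t 7.55 pos [0.5608 0.0539 0.0992] rot [-3.1416e+00  3.0000e-04 -2.5200e-02] F [-0.4 -0.9 -2.9] M [ 0.04  0.06 -0.01] w 0.0221 gf 45.0
d tool [-0.0002  0.0007  0.0042] rv [-0.      0.0003 -0.0002]
```

```bash
python3 shift.py '[[0,0,0.002,0,0,0],[0,0,0.0015,0,0,0],[0,0,0,0,0,0]]'; python3 shift.py '[[0,0,0.001,0,0,0],[0,0,0.0005,0,0,0],[0,0,0,0,0,0],[0,0,0,0,0,0]]'
```

```text
time_s: 7.85
ee_pos: [0.5611, 0.0539, 0.0968]
eef_rot: [-3.141, -0.001, -0.025]
force: [-3.1, -0.0, 7.0]
grip_width: 0.0218
grip_force: 45.0
time_s: 8.25
ee_pos: [0.5612, 0.0539, 0.0963]
eef_rot: [-3.141, -0.001, -0.025]
force: [-8.6, -1.5, 17.6]
grip_width: 0.0219
grip_force: 45.0
```

```bash
python3 shift.py '[[0,0,0,0,0,0],[0,0,0,0,0,0],[0,0,0,0,0,0],[0,0,0,0,0,0]]' 0.045; python3 shift.py '[[0,0,-0.02,0,0,0],[0,0,-0.04,0,0,0],[-0.01,0,-0.045,0,0,0],[-0.035,0,-0.045,0,0,0],[-0.035,0,0,0,0,0],[0,0,0,0,0,0],[0,0,0,0,0,0]]'
python3 - <<'E'
from h import *
c=snap("side","5"); s=snap("scene","5");w=snap("wrist","5"); a=c["pixels"]; p=proj(c,[.58,.053,.08]).astype(int); q=proj(s,[.58,.053,.08]).astype(int)
f=lambda a,p: cv2.resize(a[p[1]-50:p[1]+50,p[0]-50:p[0]+50],(0,0),fx=4,fy=4,interpolation=3)
z=w["pixels"]; r=proj(w,[.6,.053,.08]).astype(int); print(r,p,q)
cv2.imwrite("pics/crop5.png",np.hstack([f(a,p),f(z,np.clip(r,50,500))]))
delta([.561,.053,.25],-.025)
# predicted pixel positions when home
ps=np.array([.5612,.0535]); u=np.array([np.cos(-.025),np.sin(-.025)])
for nm,cc in(("side",c),("wrist",w)):
    for zz in(-.0,.002): print(nm,zz,"boss top",proj(cc,[*ps,.096+zz]).round(1),"grip top",proj(cc,[*(ps+.075*u),.13+zz]).round(1))
E
```

```text
time_s: 8.65
ee_pos: [0.5609, 0.0539, 0.0943]
eef_rot: [-3.142, 0.0, -0.025]
force: [0.6, 0.1, 0.5]
grip_width: 0.0447
grip_force: 0.0
time_s: 9.35
ee_pos: [0.4852, 0.0558, 0.2393]
eef_rot: [-3.142, -0.001, -0.025]
force: [0.6, -0.4, -0.8]
grip_width: 0.0452
grip_force: 0.0
[274  65] [247 260] [237 240]
t 9.5 pos [0.4858 0.0557 0.2384] rot [ 3.1416e+00  7.0000e-04 -2.5400e-02] F [-0.2  0.3  0.3] M [0.03 0.02 0.03] w 0.0451 gf 0.0
d tool [ 0.0752  0.0008 -0.0116] rv [ 0.      0.0007 -0.0004]
side -0.0 boss top [257.2 256.6] grip top [214.8 233.8]
side 0.002 boss top [257.2 255.8] grip top [214.7 233. ]
wrist -0.0 boss top [275.2 114.1] grip top [275.4  -3.4]
wrist 0.002 boss top [275.2 114.1] grip top [275.4  -4.3]
```

View pics/crop5.png

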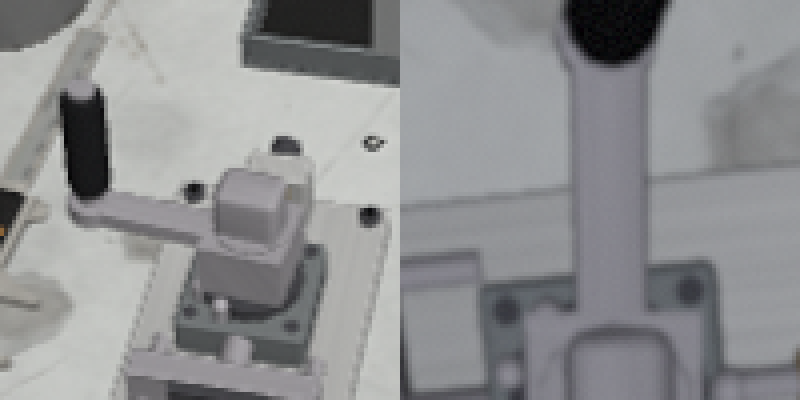

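The side crop shows the hub sitting on the spindle disc, with the boss top at (259.5,256) against a predicted row of 256.6 for fully home. The wrist crop shows the arm straight ahead. I'll confirm by pressing lightly on the boss with closed fingers.

```bash
python3 shift.py '[[0.0375,0,0,0,0,0],[0.0375,0,0.02,0,0,0],[0,0,0.04,0,0,0],[0,0,0.04,0,0,0],[0,0,0.01,0,0,0],[0,0,0,0,0,0]]' 0.0 10; python3 shift.py '[[0,0,0.005,0,0,0],[0,0,0.003,0,0,0],[0,0,0.001,0,0,0],[0,0,0,0,0,0]]'
```

```text
time_s: 10.1
ee_pos: [0.56, 0.0538, 0.1278]
eef_rot: [3.141, 0.003, -0.025]
force: [0.8, -0.4, 0.5]
grip_width: 0.0014
grip_force: 0.0
time_s: 10.5
ee_pos: [0.5604, 0.0539, 0.1206]
eef_rot: [-3.142, -0.001, -0.025]
force: [0.5, -0.5, -0.1]
grip_width: 0.0001
grip_force: 0.0
```

```bash
python3 shift.py '[[0,0,0.001,0,0,0],[0,0,0.001,0,0,0],[0,0,0.001,0,0,0],[0,0,0,0,0,0]]';  python3 shift.py '[[0,0,0.001,0,0,0],[0,0,0,0,0,0]]'
```

```text
time_s: 10.9
ee_pos: [0.5611, 0.0544, 0.119]
eef_rot: [-3.141, -0.003, -0.025]
force: [-4.0, 4.1, 15.3]
grip_width: 0.0003
grip_force: 7.9
time_s: 11.1
ee_pos: [0.5614, 0.0546, 0.1188]
eef_rot: [-3.14, -0.004, -0.025]
force: [-5.5, 5.1, 22.5]
grip_width: 0.0008
grip_force: 11.3
```

```bash
python3 shift.py '[[0,0,-0.02,0,0,0],[0,0,-0.035,0,0,0],[0.0375,0,0,0,0,0],[0.0375,0,0,0,0,-0.1],[0,0,0,0,0,-0.145],[0,0,0,0,0,-0.145],[0,0,0,0,0,-0.145],[0,0,0,0,0,-0.145],[0,0,0,0,0,-0.145],[0,0,0,0,0,-0.145]]' 0.06
python3 shift.py '[[0,0,0,0,0,0],[0,0,0,0,0,0]]'
python3 - <<'E'
from h import *
delta([.636,.0516,.12],.945)
c=snap("side","6"); s=snap("scene","6")
f=lambda a,p: cv2.resize(a[p[1]-60:p[1]+60,p[0]-48:p[0]+48],(0,0),fx=4,fy=4,interpolation=3)
P=[.62,.053,.13]
cv2.imwrite("pics/crop6.png",np.hstack([f(k["pixels"],proj(k,P).astype(int)) for k in(c,s)]))
E
```

```text
time_s: 12.1
ee_pos: [0.6352, 0.052, 0.171]
eef_rot: [3.142, -0.0, 0.951]
force: [-0.4, -0.2, -0.4]
grip_width: 0.06
grip_force: 0.0
time_s: 12.3
ee_pos: [0.6352, 0.052, 0.171]
eef_rot: [3.142, -0.0, 0.94]
force: [0.1, 0.0, 0.0]
grip_width: 0.0602
grip_force: 0.0
t 12.3 pos [0.6352 0.052  0.171 ] rot [ 3.1415 -0.      0.9404] F [0.1 0.  0. ] M [ 0.04 -0.05 -0.  ] w 0.0602 gf 0.0
d tool [0.0001 0.0009 0.051 ] rv [ 0.0001 -0.     -0.0046]
```

View pics/crop6.png

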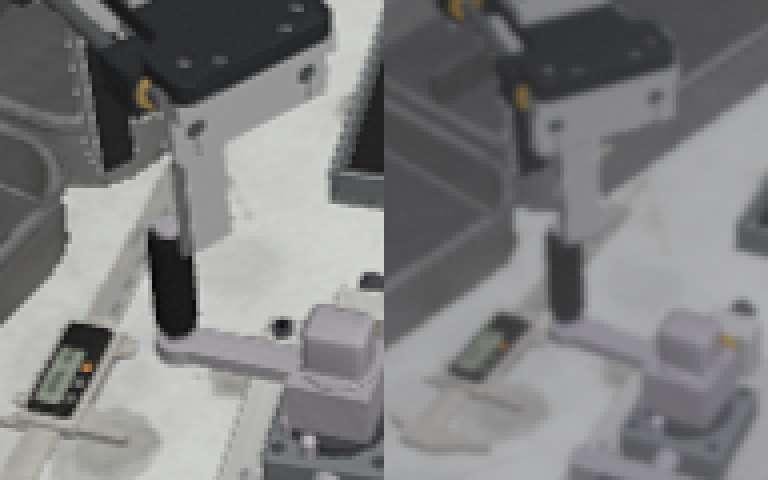

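The picture shows the open fingers astride the grip axis: the near finger at left-crop (205,200) just in front of and to the right of the grip top at (170,220). I'll descend and close.

```bash
python3 shift.py '[[0,0.0005,0.02,0,0,0],[0,0,0.02,0,0,0],[0,0,0.012,0,0,0],[0,0,0,0,0,0],[0,0,0,0,0,0]]' && python3 shift.py '[[0,0,0,0,0,0],[0,0,0,0,0,0],[0,0,0,0,0,0],[0,0,0,0,0,0],[0,0,0,0,0,0],[0,0,0,0,0,0]]' 0.0 40
python3 - <<'E'
from h import *
delta([.636,.0516,.12],.945)
C=np.array([.561,.0535]); ps=[-.03-.2*k for k in range(14)]
Y=.94; A=np.array([[np.cos(Y),np.sin(Y)],[np.sin(Y),-np.cos(Y)]])
P=[C+.075*np.array([np.cos(p),np.sin(p)]) for p in ps]
for k in range(13): print(round(ps[k+1],2),(A@(P[k+1]-P[k])).round(4),P[k+1].round(4))
E
```

```text
time_s: 12.9
ee_pos: [0.6358, 0.0517, 0.1196]
eef_rot: [3.141, -0.0, 0.944]
force: [-0.1, 0.0, -0.5]
grip_width: 0.0595
grip_force: 0.0
time_s: 13.5
ee_pos: [0.6355, 0.0518, 0.119]
eef_rot: [-3.141, 0.0, 0.945]
force: [-1.3, -0.5, 2.0]
grip_width: 0.0194
grip_force: 39.8
t 13.5 pos [0.6355 0.0518 0.119 ] rot [-3.1412e+00  1.0000e-04  9.4480e-01] F [-1.3 -0.5  2. ] M [0.06 0.46 0.01] w 0.0194 gf 39.8
d tool [ 0.0002  0.0005 -0.001 ] rv [-0.0004  0.0001 -0.0002]
-0.23 [-0.0131  0.0072] [0.634  0.0364]
-0.43 [-0.0143  0.0044] [0.6292 0.0222]
-0.63 [-0.0149  0.0015] [0.6216 0.0093]
-0.83 [-0.0149 -0.0015] [ 0.6116 -0.0018]
-1.03 [-0.0143 -0.0044] [ 0.5996 -0.0108]
-1.23 [-0.0131 -0.0072] [ 0.5861 -0.0172]
-1.43 [-0.0115 -0.0096] [ 0.5715 -0.0208]
-1.63 [-0.0093 -0.0117] [ 0.5566 -0.0214]
-1.83 [-0.0068 -0.0133] [ 0.5418 -0.019 ]
-2.03 [-0.004  -0.0144] [ 0.5278 -0.0137]
-2.23 [-0.0011 -0.0149] [ 0.5151 -0.0058]
-2.43 [ 0.0019 -0.0149] [0.5042 0.0045]
-2.63 [ 0.0048 -0.0142] [0.4956 0.0168]
```

```bash
python3 shift.py '[[-0.0131,0.0072,0,0,0,0],[-0.0143,0.0044,0,0,0,0],[-0.0149,0.0015,0,0,0,0],[0,0,0,0,0,0]]'; python3 shift.py '[[-0.0149,-0.0015,0,0,0,0],[-0.0143,-0.0044,0,0,0,0],[-0.0131,-0.0072,0,0,0,0],[0,0,0,0,0,0]]'
python3 - <<'E'
from h import *
o=__import__("station").ctrl.get_obs(); d=o["ee_pos"][:2]-[.561,.0535]; print(np.hypot(*d),np.arctan2(d[1],d[0]))
delta([.5861,-.0172,.119],.945)
E
```

```text
time_s: 13.9
ee_pos: [0.6207, 0.0074, 0.119]
eef_rot: [3.141, 0.001, 0.943]
force: [0.3, -1.2, 1.0]
grip_width: 0.0189
grip_force: 39.8
time_s: 14.3
ee_pos: [0.5852, -0.0177, 0.1189]
eef_rot: [3.142, 0.001, 0.944]
force: [0.3, -1.0, -0.7]
grip_width: 0.0193
grip_force: 39.9
0.07523342862654533 -1.2435870559534796
t 14.3 pos [ 0.5852 -0.0177  0.1189] rot [3.1415e+00 7.0000e-04 9.4380e-01] F [ 0.3 -1.  -0.7] M [-0.54 -0.21  0.01] w 0.0193 gf 39.9
d tool [ 0.001   0.0004 -0.0001] rv [ 0.      0.0007 -0.0012]
```

```bash
python3 shift.py '[[-0.0115,-0.0096,0,0,0,0],[-0.0093,-0.0117,0,0,0,0],[-0.0068,-0.0133,0,0,0,0],[0,0,0,0,0,0]]'; python3 shift.py '[[-0.004,-0.0144,0,0,0,0],[-0.0011,-0.0149,0,0,0,0],[0,0,0,0,0,0]]'
python3 - <<'E'
from h import *
o=__import__("station").ctrl.get_obs(); d=o["ee_pos"][:2]-[.561,.0535]; print(np.hypot(*d),np.arctan2(d[1],d[0]))
delta([.5151,-.0058,.119],.945)
E
```

```text
time_s: 14.7
ee_pos: [0.5412, -0.019, 0.119]
eef_rot: [-3.141, 0.001, 0.945]
force: [-1.5, -3.3, 0.0]
grip_width: 0.019
grip_force: 39.9
time_s: 15.0
ee_pos: [0.5159, -0.006, 0.1196]
eef_rot: [3.139, 0.0, 0.945]
force: [-0.0, -5.6, -0.1]
grip_width: 0.0193
grip_force: 40.0
0.07470771106147368 -2.219458551078216
t 15.0 pos [ 0.5159 -0.006   0.1196] rot [3.1389 0.     0.9454] F [-0.  -5.6 -0.1] M [-1.56 -0.16  0.03] w 0.0193 gf 40.0
d tool [-0.0003 -0.0008  0.0006] rv [0.0027 0.     0.0004]
```

```bash
for i in 1; do python3 shift.py '[[0.0005,-0.0075,0,0,0,0],[0.0014,-0.0075,0,0,0,0],[0,0,0,0,0,0]]'; done; python3 shift.py '[[0.002,-0.0072,0,0,0,0],[0,0,0,0,0,0]]'; python3 shift.py '[[0.0028,-0.007,0,0,0,0],[0,0,0,0,0,0]]'
python3 - <<'E'
from h import *
o=__import__("station").ctrl.get_obs(); d=o["ee_pos"][:2]-[.561,.0535]; print(np.hypot(*d),np.arctan2(d[1],d[0]),o["moment"])
E
```

```text
time_s: 15.3
ee_pos: [0.5041, 0.0046, 0.1192]
eef_rot: [-3.141, 0.001, 0.945]
force: [-3.2, -2.9, 1.6]
grip_width: 0.0189
grip_force: 40.0
time_s: 15.5
ee_pos: [0.4996, 0.0105, 0.1191]
eef_rot: [-3.141, 0.001, 0.945]
force: [-4.9, -4.3, 3.8]
grip_width: 0.0188
grip_force: 40.0
time_s: 15.7
ee_pos: [0.4955, 0.0169, 0.1192]
eef_rot: [-3.141, 0.001, 0.945]
force: [-6.0, -4.4, 4.2]
grip_width: 0.0195
grip_force: 40.0
0.07497948805406232 -2.631996341983485 [-1.01155019  1.01990929  0.04689168]
```

```bash
python3 shift.py '[[0.0013,-0.0032,0,0,0,0],[0,0,0,0,0,0]]'; python3 shift.py '[[0.0014,-0.0032,0,0,0,0],[0,0,0,0,0,0],[0,0,0,0,0,0]]'
python3 - <<'E'
from h import *
o=__import__("station").ctrl.get_obs(); d=o["ee_pos"][:2]-[.561,.0535]; p=np.arctan2(d[1],d[0]); print(np.hypot(*d),p,o["moment"],o["force"],"tang",o["force"][:2]@[np.sin(p),-np.cos(p)],"rad",o["force"][:2]@[np.cos(p),np.sin(p)])
E
```

```text
time_s: 15.9
ee_pos: [0.4939, 0.0196, 0.1192]
eef_rot: [-3.141, 0.001, 0.945]
force: [-6.0, -3.2, 4.3]
grip_width: 0.0192
grip_force: 40.0
time_s: 16.2
ee_pos: [0.4924, 0.0224, 0.1193]
eef_rot: [3.141, 0.001, 0.945]
force: [-3.3, -3.8, 3.4]
grip_width: 0.0191
grip_force: 40.0
0.07528041561264982 -2.7163665477759693 [-1.17800065  0.67558124  0.00797522] [-3.31736782 -3.7715946   3.42021203] tang -2.0672140520320434 rad 4.577824937010426
```

```bash
python3 shift.py '[[0,0,0,0,0,0],[0,0,0,0,0,0],[0,0,0,0,0,0]]' 0.06; python3 shift.py '[[0,0,-0.025,0,0,0],[0,0,-0.045,0,0,0],[0,0,-0.045,0,0,0.07],[0,0,-0.03,0,0,0.14],[-0.01,0,0,0,0,0.14],[-0.01,0,0,0,0,0],[0,0,0,0,0,0]]'
python3 - <<'E'
from h import *
c=snap("wrist","7"); delta([.561,.0535,.16],.59)
cv2.imwrite("pics/w7.png",c["pixels"][0:300,:])
E
```

```text
time_s: 16.5
ee_pos: [0.4921, 0.0228, 0.1189]
eef_rot: [-3.142, -0.0, 0.945]
force: [-0.7, -0.8, -0.4]
grip_width: 0.0401
grip_force: 0.0
time_s: 17.2
ee_pos: [0.4753, 0.0099, 0.2635]
eef_rot: [-3.141, 0.001, 0.598]
force: [-1.0, -0.5, 0.5]
grip_width: 0.0602
grip_force: 0.0
t 17.25 pos [0.4756 0.0101 0.2634] rot [-3.141e+00  7.000e-04  5.981e-01] F [ 0.1 -0.1 -0.2] M [-0.02 -0.03  0.01] w 0.06 gf 0.0
d tool [0.095  0.0123 0.1034] rv [-0.0006  0.0007  0.0081]
```

View pics/w7.png

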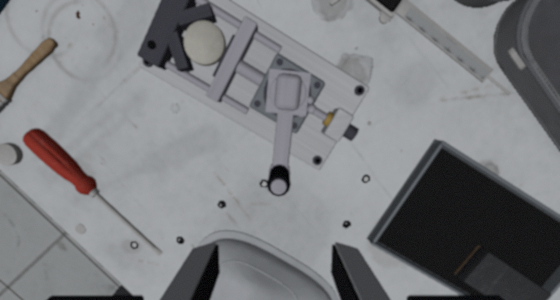

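The picture shows the crank on the spindle, with the boss at (288,91) and grip top at (279,186). The jaw, from (250,20) to (217,98), is close against the part at (205,43), which sits in the vee. I'll check the crank angle and jaw travel numerically.

Run:
```python
from h import *
c=load("pics/wrist7.npz"); g=cv2.cvtColor(c["pixels"],6)
b=onz(c,(288,91),.096); gr=onz(c,(279,186),.130); d=gr-b; print("boss",b.round(4),"grip",gr.round(4),"yaw",np.arctan2(d[1],d[0]),np.hypot(*d[:2]))
# plate long edge direction -> fixture yaw
c2=load("pics/wrist2.npz"); g2=cv2.cvtColor(c2["pixels"],6)
def jaw(c,g,phi,S=np.array([.561,.053])):
    # brightness profile along fixture y from spindle toward part at x offset +-26mm, z=.04
    y=np.array([-np.sin(phi),np.cos(phi)]); x=np.array([np.cos(phi),np.sin(phi)])
    for off in(-.034,-.030,.030,.034):
        v=[]
        for s in np.arange(.016,.072,.002):
            p=proj(c,[*(S+off*x+s*y),.040]); v.append(int(cv2.getRectSubPix(g,(1,1),tuple(p.astype(float)))[0,0]))
        print(off,v)
for cc,gg in((c2,g2),(c,g)): jaw(cc,gg,.06); print()
# part and plate-corner bolts for the fixture yaw
for cc,pts in((c,[(360,90),(318,160)]),(c2,[(320.8,50),(332.4,136)])):
    P=[onz(cc,p,.014) for p in pts]; e=P[0]-P[1]; print("bolt line yaw",np.arctan2(e[1],e[0]).round(3))
print("part now",onz(c,(205,43),.044).round(4),"before",onz(c2,(174,120),.044).round(4))
```

```text
boss [0.5598 0.0534 0.096 ] grip [0.4924 0.0169 0.13  ] yaw -2.6454658609999546 0.07666783165705834
-0.034 [150, 149, 149, 149, 141, 112, 119, 119, 119, 118, 117, 117, 116, 116, 116, 90, 73, 118, 130, 130, 130, 128, 128, 118, 108, 108, 109, 106]
-0.03 [121, 116, 118, 113, 112, 114, 129, 138, 137, 137, 141, 137, 136, 141, 131, 77, 66, 118, 130, 130, 129, 129, 129, 129, 141, 145, 146, 146]
0.03 [144, 143, 144, 145, 144, 128, 121, 126, 127, 127, 127, 128, 127, 128, 128, 124, 82, 91, 129, 132, 130, 129, 129, 129, 127, 129, 130, 131]
0.034 [145, 144, 144, 145, 143, 126, 105, 106, 108, 108, 105, 106, 107, 104, 105, 102, 68, 88, 130, 131, 130, 128, 129, 127, 110, 104, 105, 103]

-0.034 [150, 150, 150, 149, 148, 123, 114, 114, 115, 113, 113, 112, 112, 112, 110, 109, 109, 108, 108, 91, 66, 119, 132, 133, 133, 130, 131, 123]
-0.03 [116, 114, 113, 114, 111, 115, 136, 143, 144, 146, 144, 145, 144, 147, 145, 144, 146, 146, 141, 87, 61, 118, 132, 133, 132, 130, 132, 135]
0.03 [146, 145, 146, 146, 146, 141, 123, 130, 132, 131, 131, 131, 132, 131, 132, 132, 134, 134, 133, 132, 93, 84, 132, 135, 133, 133, 132, 133]
0.034 [146, 146, 146, 146, 145, 142, 116, 106, 106, 106, 105, 106, 104, 105, 107, 106, 107, 106, 107, 103, 66, 84, 131, 135, 134, 133, 133, 133]

bolt line yaw 0.081
bolt line yaw 0.081
part now [0.5543 0.1449 0.044 ] before [0.5547 0.1421 0.044 ]
```

The jaw moved 8 mm, which is about 2.5 rad of spindle, so it is past the click and locked. The crank is at about -2.65 rad. Next I'll take the boss.

```bash
python3 shift.py '[[0.032,0.004,0,0,0,0],[0.032,0.004,0,0,0,0],[0.031,0.004,0,0,0,0],[0,0,0,0,0,0.118],[0,0,0.035,0,0,0],[0,0,0.035,0,0,0],[0,0,0,0,0,0],[0,0,0,0,0,0]]' 0.045
python3 - <<'E'
from h import *
delta([.5607,.0537,.096],.48)
E
```

```text
time_s: 18.05
ee_pos: [0.5616, 0.0537, 0.1943]
eef_rot: [-3.141, 0.001, 0.478]
force: [0.3, 0.2, 1.3]
grip_width: 0.0451
grip_force: 0.0
t 18.05 pos [0.5616 0.0537 0.1943] rot [-3.1412e+00  8.0000e-04  4.7840e-01] F [0.3 0.2 1.3] M [-0.05 -0.04 -0.03] w 0.0451 gf 0.0
d tool [-0.0007 -0.0004  0.0983] rv [-0.0004  0.0008 -0.0016]
```

```bash
python3 shift.py '[[-0.0007,-0.0004,0.035,0,0,0],[0,0,0.035,0,0,0],[0,0,0.018,0,0,0],[0,0,0.01,0,0,0],[0,0,0,0,0,0],[0,0,0,0,0,0]]'; python3 shift.py '[[0,0,0,0,0,0],[0,0,0,0,0,0],[0,0,0,0,0,0],[0,0,0,0,0,0],[0,0,0,0,0,0],[0,0,0,0,0,0]]' 0.0 50
python3 - <<'E'
from h import *
delta([.5607,.0537,.096],.48)
E
```

```text
time_s: 18.65
ee_pos: [0.5616, 0.0536, 0.0977]
eef_rot: [3.141, -0.002, 0.477]
force: [-1.0, -1.0, 0.7]
grip_width: 0.0449
grip_force: 0.0
time_s: 19.25
ee_pos: [0.5609, 0.0537, 0.0964]
eef_rot: [3.141, -0.001, 0.477]
force: [-1.3, 1.8, 5.9]
grip_width: 0.0216
grip_force: 49.9
t 19.25 pos [0.5609 0.0537 0.0964] rot [ 3.1414e+00 -8.0000e-04  4.7690e-01] F [-1.3  1.8  5.9] M [0.18 0.12 0.04] w 0.0216 gf 49.9
d tool [-0.0002 -0.0001  0.0004] rv [ 0.0002 -0.0008 -0.0031]
```

```bash
python3 shift.py '[[0,0,-0.003,0,0,0],[0,0,-0.004,0,0,0],[0,0,-0.006,0,0,0],[0,0,-0.008,0,0,0],[0,0,0,0,0,0]]'; python3 shift.py '[[0,0,-0.012,0,0,0],[0,0,-0.02,0,0,0],[0,0,-0.02,0,0,0],[0,0,0,0,0,0.137],[0,0,0,0,0,0.137],[0,0,0,0,0,0.136],[0,0,0,0,0,0],[0,0,0,0,0,0]]'
python3 - <<'E'
from h import *
delta([.586,-.178,.17],.067)
c=snap("wrist","8");
E
```

```text
time_s: 19.75
ee_pos: [0.5611, 0.0536, 0.1183]
eef_rot: [3.141, -0.001, 0.477]
force: [0.8, -0.1, -1.9]
grip_width: 0.0216
grip_force: 49.9
time_s: 20.55
ee_pos: [0.5607, 0.0536, 0.1693]
eef_rot: [3.142, -0.0, 0.071]
force: [0.0, 0.4, -1.9]
grip_width: 0.0217
grip_force: 49.9
t 20.55 pos [0.5607 0.0536 0.1693] rot [ 3.1416e+00 -2.0000e-04  7.0900e-02] F [ 0.   0.4 -1.9] M [-0.03  0.02 -0.03] w 0.0217 gf 49.9
d tool [ 0.0089  0.2328 -0.0007] rv [ 0.     -0.0002  0.0039]
```

```bash
python3 shift.py '[[0.001,0.018,0,0,0,0],[0.001,0.035,0,0,0,0],[0.0015,0.035,0,0,0,0],[0.0015,0.035,0,0,0,0],[0.0015,0.035,0,0,0,0],[0.0015,0.035,0,0,0,0],[0.001,0.025,0,0,0,0],[0,0.0148,0,0,0,0],[0,0,0,0,0,0],[0,0,0,0,0,0]]'
python3 - <<'E'
from h import *
delta([.586,-.178,.059],.067)
s=snap("side","9"); c=snap("scene","9")
# free-floor check: where the hub/grip would stand, as seen by cameras: wrist1 brightness on the tray floor footprint
w=load("pics/wrist1.npz"); g=cv2.cvtColor(w["pixels"],6)
for p in [(.607,-.157),(.607,-.198),(.565,-.157),(.565,-.2),(.50,-.17),(.50,-.195),(.613,-.178),(.494,-.18),(.4905,-.18),(.487,-.18),(.616,-.178),(.619,-.178)]:
    u=proj(w,[*p,.014]); print(p,u.round(),g[int(u[1]),int(u[0])])
E
```

```text
time_s: 21.6
ee_pos: [0.5851, -0.1775, 0.1688]
eef_rot: [-3.141, 0.0, 0.068]
force: [-0.1, 0.2, -1.7]
grip_width: 0.0214
grip_force: 49.9
t 21.6 pos [ 0.5851 -0.1775  0.1688] rot [-3.1412e+00  3.0000e-04  6.7900e-02] F [-0.1  0.2 -1.7] M [ 0.07 -0.02 -0.01] w 0.0214 gf 49.9
d tool [0.0009 0.0007 0.1098] rv [-0.0004  0.0003  0.0009]
(0.607, -0.157) [249.  52.] 21
(0.607, -0.198) [289.  48.] 146
(0.565, -0.157) [253.  95.] 26
(0.565, -0.2) [294.  91.] 28
(0.5, -0.17) [272. 156.] 143
(0.5, -0.195) [295. 154.] 145
(0.613, -0.178) [269.  43.] 29
(0.494, -0.18) [281. 161.] 26
(0.4905, -0.18) [282. 164.] 29
(0.487, -0.18) [282. 167.] 52
(0.616, -0.178) [268.  40.] 46
(0.619, -0.178) [268.  37.] 85
```

```bash
python3 shift.py '[[0.0005,0,0.03,0,0,0],[0,0,0.03,0,0,0],[0,0,0.025,0,0,0],[0,0,0.012,0,0,0],[0,0,0.005,0,0,0],[0,0,0,0,0,0]]'; python3 shift.py '[[0,0,0.003,0,0,0],[0,0,0.002,0,0,0],[0,0,0.001,0,0,0],[0,0,0,0,0,0],[0,0,0,0,0,0]]'
```

```text
time_s: 22.3
ee_pos: [0.5859, -0.1778, 0.0673]
eef_rot: [3.142, -0.0, 0.067]
force: [-0.1, -0.2, -1.2]
grip_width: 0.0215
grip_force: 49.9
time_s: 22.8
ee_pos: [0.5857, -0.1781, 0.0611]
eef_rot: [3.142, -0.0, 0.067]
force: [-0.4, 1.0, -3.2]
grip_width: 0.0217
grip_force: 49.9
```

```bash
python3 shift.py '[[0,0,0.001,0,0,0],[0,0,0.001,0,0,0],[0,0,0,0,0,0],[0,0,0,0,0,0]]'; python3 shift.py '[[0,0,0.0005,0,0,0],[0,0,0.0005,0,0,0],[0,0,0,0,0,0],[0,0,0,0,0,0]]'
```

```text
time_s: 23.2
ee_pos: [0.5856, -0.178, 0.0589]
eef_rot: [-3.142, 0.0, 0.067]
force: [-0.8, 0.1, -1.9]
grip_width: 0.0218
grip_force: 49.9
time_s: 23.6
ee_pos: [0.5857, -0.1781, 0.0579]
eef_rot: [3.142, 0.0, 0.067]
force: [-0.1, -0.8, -2.7]
grip_width: 0.0215
grip_force: 49.9
```

```bash
python3 shift.py '[[0,0,0.0005,0,0,0],[0,0,0.0005,0,0,0],[0,0,0,0,0,0],[0,0,0,0,0,0]]'
python3 - <<'E'
from h import *
delta([.586,-.178,.058],.067)
E
```

```text
time_s: 24.0
ee_pos: [0.5857, -0.1781, 0.0569]
eef_rot: [-3.142, -0.0, 0.067]
force: [0.0, -0.4, -1.9]
grip_width: 0.0214
grip_force: 49.9
t 24.0 pos [ 0.5857 -0.1781  0.0569] rot [-3.1416 -0.      0.0668] F [ 0.  -0.4 -1.9] M [ 0.02 -0.04 -0.  ] w 0.0214 gf 49.9
d tool [ 0.0003 -0.     -0.0011] rv [-0.     -0.     -0.0002]
```

```bash
python3 shift.py '[[0,0,0.0005,0,0,0],[0,0,0.0005,0,0,0],[0,0,0,0,0,0],[0,0,0,0,0,0]]'; python3 shift.py '[[0,0,0.0005,0,0,0],[0,0,0.0005,0,0,0],[0,0,0,0,0,0],[0,0,0,0,0,0]]'
```

```text
time_s: 24.4
ee_pos: [0.5857, -0.1781, 0.0561]
eef_rot: [3.142, -0.0, 0.067]
force: [-0.4, 0.4, 0.5]
grip_width: 0.0217
grip_force: 49.9
time_s: 24.8
ee_pos: [0.5859, -0.1781, 0.0559]
eef_rot: [3.141, -0.001, 0.067]
force: [-4.4, 2.3, 9.3]
grip_width: 0.0212
grip_force: 49.9
```

```bash
python3 shift.py '[[0,0,0,0,0,0],[0,0,0,0,0,0],[0,0,0,0,0,0],[0,0,0,0,0,0]]' 0.045;  python3 shift.py '[[0,0,-0.012,0,0,0],[0,0,-0.022,0,0,0],[0,0,0,0,0,0],[0,0,0,0,0,0]]'; python3 shift.py '[[0,0,0,0,0,0],[0,0,0,0,0,0],[0,0,0,0,0,0],[0,0,0,0,0,0],[0,0,0,0,0,0]]' 0.0 10
```

```text
time_s: 25.2
ee_pos: [0.5857, -0.178, 0.0548]
eef_rot: [-3.142, 0.0, 0.067]
force: [-0.3, -0.4, 0.2]
grip_width: 0.0442
grip_force: 0.0
time_s: 25.6
ee_pos: [0.5858, -0.1781, 0.0894]
eef_rot: [3.141, -0.001, 0.067]
force: [-0.6, 0.3, -0.2]
grip_width: 0.045
grip_force: 0.0
time_s: 26.1
ee_pos: [0.5856, -0.178, 0.0887]
eef_rot: [-3.141, 0.0, 0.067]
force: [0.4, -0.6, -0.1]
grip_width: 0.0084
grip_force: 0.0
```

```bash
python3 shift.py '[[0,0,0.003,0,0,0],[0,0,0.002,0,0,0],[0,0,0,0,0,0],[0,0,0,0,0,0],[0,0,0,0,0,0]]'; for i in 1; do python3 shift.py '[[0,0,0.001,0,0,0],[0,0,0.001,0,0,0],[0,0,0,0,0,0],[0,0,0,0,0,0]]'; python3 shift.py '[[0,0,0.0005,0,0,0],[0,0,0,0,0,0],[0,0,0,0,0,0]]';python3 shift.py '[[0,0,0.0005,0,0,0],[0,0,0,0,0,0],[0,0,0,0,0,0]]'; done
```

```text
time_s: 26.6
ee_pos: [0.5857, -0.1781, 0.084]
eef_rot: [3.142, -0.0, 0.067]
force: [-0.5, -0.7, 0.1]
grip_width: 0.0006
grip_force: 0.0
time_s: 27.0
ee_pos: [0.5857, -0.178, 0.0819]
eef_rot: [-3.142, 0.0, 0.067]
force: [0.7, 0.7, 0.2]
grip_width: 0.0005
grip_force: 0.0
time_s: 27.3
ee_pos: [0.5857, -0.1781, 0.0814]
eef_rot: [-3.142, 0.0, 0.067]
force: [0.2, 0.2, 0.4]
grip_width: 0.0005
grip_force: 0.0
time_s: 27.6
ee_pos: [0.5857, -0.1781, 0.0809]
eef_rot: [-3.142, 0.0, 0.067]
force: [1.0, 0.1, 0.1]
grip_width: 0.0006
grip_force: 0.0
```

```bash
for i in 1; do python3 shift.py '[[0,0,0.0005,0,0,0],[0,0,0,0,0,0],[0,0,0,0,0,0]]'; python3 shift.py '[[0,0,0.0005,0,0,0],[0,0,0,0,0,0],[0,0,0,0,0,0]]';python3 shift.py '[[0,0,0.0005,0,0,0],[0,0,0,0,0,0],[0,0,0,0,0,0]]'; done
```

```text
time_s: 27.9
ee_pos: [0.5856, -0.1781, 0.0804]
eef_rot: [-3.142, 0.0, 0.067]
force: [0.1, 0.6, 0.3]
grip_width: 0.0003
grip_force: 0.0
time_s: 28.2
ee_pos: [0.5857, -0.1781, 0.0803]
eef_rot: [3.141, -0.0, 0.067]
force: [-3.0, 0.9, 6.2]
grip_width: 0.0007
grip_force: 2.8
time_s: 28.5
ee_pos: [0.5858, -0.1781, 0.0803]
eef_rot: [3.141, -0.001, 0.067]
force: [-3.6, 1.5, 9.7]
grip_width: 0.0005
grip_force: 4.9
```

```bash
python3 shift.py '[[0,0,-0.02,0,0,0],[0,0,-0.045,0,0,0],[0,0,-0.045,0,0,0],[-0.04,0,-0.045,0,0,0],[-0.045,0,-0.03,0,0,0],[-0.045,-0.03,0,0,0,0],[0,-0.045,0,0,0,0],[0,-0.02,0,0,0,0],[0,0,0,0,0,0],[0,0,0,0,0,0]]'
python3 - <<'E'
from h import *
c=snap("wrist","10"); g=cv2.cvtColor(c["pixels"],6)
o=__import__("station").ctrl.get_obs(); print(o["time_s"],o["ee_pos"].round(3),o["force"].round(1))
H=np.array([.5857,-.178]); u=np.array([np.cos(.067),np.sin(.067)])
for n,p in (("hub",[*H,.032]),("boss",[*H,.058]),("grip",[*(H-.075*u),.092])): print("pred",n,proj(c,p).round(1))
x,y=proj(c,[*H,.032]).astype(int); roi=np.zeros_like(g); roi[max(0,y-32):y+32,x-30:x+30]=1
t=((g>95)&(roi>0)).astype(np.uint8); cn=max(cv2.findContours(t,0,1)[0],key=cv2.contourArea); print("hub blob",cv2.boundingRect(cn),cv2.minAreaRect(cn))
x,y=proj(c,[*(H-.075*u),.092]).astype(int); roi[:]=0; cv2.circle(roi,(int(x),int(y)),11,1,-1)
t=((g>95)&(roi>0)).astype(np.uint8); cn=max(cv2.findContours(t,0,1)[0],key=cv2.contourArea); ce=cv2.minEnclosingCircle(cn)
gr=onz(c,ce[0],.092); d=gr[:2]-H; print("grip disc",ce,gr.round(4),"len",np.hypot(*d).round(4),"yaw",np.arctan2(d[1],d[0]).round(3))
# jaw and part
phi=.075; yv=np.array([-np.sin(phi),np.cos(phi)]); xv=np.array([np.cos(phi),np.sin(phi)]); S=np.array([.561,.053])
for off in(-.03,.03): print([int(cv2.getRectSubPix(g,(1,1),tuple(proj(c,[*(S+off*xv+s*yv),.04]).astype(float)))[0,0]) for s in np.arange(.016,.072,.002)])
# part: cream mask in side view now vs start
for n in("side0","side10"):
    k=load("pics/side0.npz") if n=="side0" else snap("side","10")
    h=k["pixels"].astype(int); m=((h[...,2]-h[...,0]>14)&(h[...,2]>150)).astype(np.uint8); m[:290]=0;m[345:]=0;m[:,:215]=0;m[:,285:]=0
    cn=max(cv2.findContours(m,0,1)[0],key=cv2.contourArea); print(n,cv2.boundingRect(cn),cv2.contourArea(cn))
E
```

```text
time_s: 29.5
ee_pos: [0.4635, -0.0935, 0.2546]
eef_rot: [3.141, -0.0, 0.068]
force: [0.3, -0.0, -0.4]
grip_width: 0.0009
grip_force: 0.0
29.55 [ 0.463 -0.094  0.254] [ 0.7 -0.3  0. ]
pred hub [367.9  71.7]
pred boss [375.   68.5]
pred grip [379.2 154.3]
hub blob (348, 51, 42, 52) ((368.13958740234375, 76.2886734008789), (39.83193588256836, 52.25497817993164), 2.4895529747009277)
grip disc ((381.25341796875, 154.82876586914062), 7.5170512199401855) [ 0.5105 -0.1849  0.092 ] len 0.0755 yaw -3.05
[118, 117, 113, 116, 133, 153, 156, 154, 156, 155, 154, 156, 155, 155, 148, 88, 55, 57, 55, 56, 68, 116, 139, 141, 141, 139, 138, 142]
[158, 133, 77, 130, 145, 143, 143, 143, 143, 143, 143, 143, 143, 143, 144, 144, 140, 90, 55, 55, 64, 111, 141, 141, 139, 140, 139, 139]
side0 (236, 312, 23, 19) 292.0
side10 (236, 313, 23, 19) 281.5
```

```bash
python3 -c "
from station import ctrl, camrig
print(ctrl.hand_in())"
```

```text
the job is handed in; nothing more can be done
None
```

Job handed in at about 29.6 s: the part is gripped with the clamp locked (jaw travelled about 8 mm, past the click), and the crank stands level in the tray; height checks put the crank 1–2 mm above its nominal seat on the spindle, so "fully home" is not certain.

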